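Close the heel press and lock it

ROBOT

A 6-joint arm with a two-finger parallel gripper is mounted at the origin on a cart in front of the work surface, level with it; the furniture and walls round the work are solid. World frame = base frame: x ahead of the robot, y to its left, z up, the work surface at z = 0. Lengths are in m, angles in rad, forces in N, time in s.
With the tool pointing down it reaches from about 0.375 to 0.975 m from the base axis. Payload 3.8 kg.
Tool frame: the origin (TCP) lies at the very end of the fingers, on their centre line; the grasp point (between the pads) lies 19 mm behind it; z points along the fingers, y is the line along which they close (so a half turn about z gives the same grasp; the last joint's range is limited). The gripper opens to 88 mm and grips with 3 to 60 N. Pads are 18 mm wide; open, the fingers measure 123 mm over their backs; the gripper's body (75 mm by 187 mm) begins 45 mm behind the grasp point.
Start: joints at [-1.232, 0.264, 1.604, -0, 1.274, -0.037], TCP at [0.248, -0.628, 0.239] pointing down, gripper open.
Joint ranges: [-2.63, 2.63], [-0.94, 2.18], [0.31, 2.57], [-1.31, 4.45], [0, 2.66], [-2.55, 2.55]. Speed limits (rad/s): [2.57, 2.57, 3.14, 3.14, 3.14, 3.14].

INTERFACE

Orientations are given as a rotation vector (axis times angle).
In Python, from rig import monitor, optics, workorder, models gives the robot as it stands.
- The arm moves only by the shell command python3 -m handwheel 'ROWS'. ROWS is JSON, one flat list of numbers, 7 for each row, row after row: the turn, a rotation vector about the tool's x, y, z in rad, then the shift along the tool's x, y, z in m, then the closure, from 0 (fully open) to 1 (shut). A call has 1 to 20 rows; each row is the pose to reach, as a shift and turn from the pose commanded when the call began, along the tool's axes at that moment; what a row does not reach only later rows make up. A row lasts 1/12 s, in which the tool goes at most 41.7 mm and 7.16 degrees, less where a joint would pass 70% of its speed; a pose out of reach is approached as far as the arm can. A call with a gripper value outside its range is refused whole. The fingers move at their own pace and stop on an object; the grip force is fixed at half the most. Time passes only in rows, so rows that repeat a pose let the fingers close. It gives the time, the measured TCP pose, the force, the opening and the grip force at its end, in the units of the state.
- monitor.sense(): the state, without advancing time (a new reading comes with each control period).
- optics.camera(name): name is "scene" or "top" or "wrist"; returns a dict with "image" (384x512x3 uint8, red, green, blue), "fx", "fy", "cx", "cy" (pixels), "extrinsics" (4x4, takes a point from camera to world coordinates); the wrist camera has in their place "hand_eye" (4x4, takes a point from camera to tool coordinates, whose origin is the TCP and whose axes are the flange's). Camera axes: x right, y up, looking along -z (the intrinsics and any distortion apply to the point x, -y, -z); pixel columns grow to the right and rows downward; lengths in m; the calibration is good to about 2 mm. A picture is of the moment at which its call begins: read the wrist's pose just before it. There is no depth.
- workorder.job_done(): hands the job in; it is judged then, once.
Trained networks look in a picture, given as the dict that the camera call returned (one of the last four; its "shot" number tells which), for a name from the list of things; names that differ only in an ending like _2 or _b are one class to them, and where a whole thing is asked for, a point or a joint stands for the part that bears it (a point fixed in the world has none). Each returns a list of dicts, best first, with "p" (0 to 1); they miss things now and then, are a little off and sometimes report something else, mostly with a low value. They report only what shows in the picture. A call takes as long as a camera call. They do not tell look-alikes from the thing itself.
- models.trace(picture, query): "pixels" (384x512 bool, what is visible of it) and "point" ([row, column] in pixels, amid what is visible of it).
The state is a dict: "clock": time; "joints": joint angles; "dq": joint speeds; "joint_torque": joint torques, N m; "ee_pos": TCP position; "tool_rot": TCP orientation; "ft_force": force on the tool from outside, world axes, zero at the start; "moment": the same for the moment, N m; "gripper_width": finger opening in m; "gripper_force": force on a finger pad.
Only numpy, scipy, OpenCV 4.12 (cv2) and the standard library are available. Lean on these libraries where they do the work, as an engineer would, in place of code of your own. Each camera call takes 0.05 s, during which the arm holds its last target. There are 200 camera calls.

TASK

Two rubber heel pieces lie stacked in the small bench press. With your closed fingertips push the arms of the three-armed handle round clockwise (seen from above) until it comes up against its stop, so that the pad presses the heel pieces firmly; then push the locking lever on the column clockwise round to its stop as well. Only push with the outside of the fingers, without gripping or forcing the handles, leave both handles there and do not shift the heel pieces or the things standing around.

Things in the scene. Friction and masses are not known exactly. Their poses are not given: they have to be found in the camera images.
- press: Grey cast bench press fixed on the counter; stands anywhere within some 15 cm, turned by up to about 0.4 rad. Origin on the counter under the spindle axis, z up. Base plate 120 (x) by 285 (y, from -90 to +195) by 20 mm; column at y = +150 mm; beam from column to spindle with its top at z = 125 mm (boss round the spindle to 132 mm). It cannot be shifted.
- wheel (a joint): Turn of the three-armed handle in rad: 0 = fully open, grows clockwise seen from above, 4.5 = at its stop, press fully closed (the pad then pushes the heel with about 14 N). Starts between 0 and 1.2. Each rad lowers the pad 4 mm; the pad meets the heel at about 3.1. It turns stiffly (about 0.13 Nm, i.e. 2 to 3 N at an arm's end) and stays where it is left.
- wheel_hub (a point): Point on the vertical turning axis of the three-armed handle, at the height of the middle of its arms (165 mm above the counter). Hub radius 17 mm; the threaded spindle stands up to 30 mm above this point at the hub's middle.
- wheel_knob (a point): Centre of the black ball (radius 10 mm) at the end of one of the three equal level arms, 66 mm from the axis; the other two arms stand 120 degrees to either side. Arms are round steel rods 11 mm thick. Between the arms there is free space down to the beam, whose top lies 40 mm below the arms' middle.
- lever (a joint): Turn of the locking lever in rad: 0 = unlocked, pointing straight out along the press's +y (away from the three-armed handle), grows clockwise seen from above, 1.571 = locked, at its stop, pointing along the press's +x. Starts between 0 and 0.35. Stiff (0.12 Nm), stays where it is left.
- lever_pivot (a point): Point on the vertical axis of the locking lever on top of the column, at the height of the lever's middle (165 mm above the counter), 150 mm from the axis of the three-armed handle. Its round boss has 15 mm radius and ends 10 mm above this point.
- lever_end (a point): Middle of the black grip sleeve (19 mm thick, 24 mm long) near the end of the single-armed locking lever, 72 mm from its pivot; the lever is a level steel rod 11 mm thick, 84 mm long in all.
- pad: Round pad under the spindle, 48 mm across; origin at the centre of its lower face. It is sprung upward into the spindle (2.5 N per mm).
- heel_low: Lower black rubber heel piece, 56 x 54 x 12 mm, loose on the press's base plate under the pad; origin at the centre of its underside.
- heel_top: Upper black rubber heel piece, same size, loose on the lower one; origin at the centre of its underside.
- spool: Red thread spool, 32 mm across and 50 mm tall, standing loose on the press's base plate between pad and column; origin at its underside. Leave it.
- glue_tin: Yellow glue tin with black cap, 62 mm across and 84 mm tall, loose on the counter right of the press; origin at its underside. Leave it.
- hammer: Cobbler's hammer, 230 mm long, lying loose on the counter right of the press; leave it.
- stamp: Wooden-handled rubber stamp, 27 x 48 x 69 mm, standing loose at the front right; origin at its underside. Leave it.
Things that resemble listed ones, but are neither listed nor needed, are in the scene too. There is more than one size of the heel_top; the job needs the middle-sized.

How it is judged:
By the outcome, as a careful person would: the job done as asked, in the order asked, and still so for the second after the job is handed in, with the robot touching nothing.
It also fails if it takes over 64 s, if anything falls off the work surface, if the arm or the gripper's body presses on something with over 40 N, if the wrist force passes 120 N, or if a joint passes its speed limit or range.

## Working session

There is one attempt and no reset: what is moved stays moved. The work goes in short steps, Python scripts to look and compute and a shell command to move; the robot and the scene stay as the last step left them, time stands still between calls to the robot, and variables do not carry over. Pictures are saved under pics/ and viewed, at most 10 in all, crops included, and the job is handed in when it is done.

```bash
mkdir -p pics
cat > h.py <<'E'
import numpy as np,cv2
from rig import monitor,optics,workorder,models
from scipy.spatial.transform import Rotation as R
def save(p,n): cv2.imwrite('pics/'+n,p['image'][:,:,::-1])
def ray(p,rc,z,E=None):
    E=p['extrinsics'] if E is None else E
    E=np.array(E)
    d=E[:3,:3]@np.array([(rc[1]-p['cx'])/p['fx'],-(rc[0]-p['cy'])/p['fy'],-1])
    o=E[:3,3]; return o+d*(z-o[2])/d[2]
def proj(p,X):
    E=np.linalg.inv(np.array(p['extrinsics']));c=E[:3,:3]@np.array(X)+E[:3,3]
    return p['cy']-p['fy']*c[1]/-c[2]*1, p['cx']+p['fx']*c[0]/-c[2]
E
python3 - <<'E'
from h import *
for n in ['top','scene']:
    p=optics.camera(n); save(p,n+'0.png'); print(n,[k for k in p if k!='image'])
    for q,z in [('wheel_hub',.165),('wheel_knob',.165),('lever_pivot',.165),('lever_end',.165),('spool',.05),('glue_tin',.084),('press',.0)]:
        for r in models.trace(p,q)[:4]: print(q,round(r['p'],2),np.round(r['point']),np.round(ray(p,r['point'],z),3))
s=monitor.sense();print(s)
E
```

```text
top ['fx', 'fy', 'cx', 'cy', 'extrinsics', 'shot']
wheel_hub 0.75 [159. 235.] [ 0.556 -0.07   0.165]
wheel_hub 0.47 [172. 196.] [0.524 0.032 0.165]
wheel_knob 0.64 [158. 232.] [ 0.56  -0.065  0.165]
lever_pivot 0.51 [137. 169.] [0.622 0.102 0.165]
lever_end 0.64 [139. 165.] [0.617 0.112 0.165]
lever_end 0.32 [171. 244.] [ 0.524 -0.095  0.165]
glue_tin 0.77 [211. 347.] [ 0.422 -0.368  0.084]
press 0.61 [165. 216.] [ 0.578 -0.008  0.   ]
scene ['fx', 'fy', 'cx', 'cy', 'extrinsics', 'shot']
wheel_hub 0.8 [163. 247.] [ 0.561 -0.068  0.165]
wheel_knob 0.64 [167. 242.] [ 0.533 -0.068  0.165]
lever_pivot 0.64 [149. 207.] [0.61  0.101 0.165]
spool 0.69 [194. 216.] [0.548 0.035 0.05 ]
glue_tin 0.88 [250. 335.] [ 0.367 -0.399  0.084]
press 0.61 [191. 236.] [0.682 0.046 0.   ]
{'clock': 0.8, 'joints': array([-1.23187613e+00,  2.63859299e-01,  1.60397807e+00, -1.69659718e-05,
        1.27368144e+00, -3.68764027e-02]), 'dq': array([ 0.00161259,  0.0012646 ,  0.00130728,  0.00072983, -0.00022   ,
       -0.00056419]), 'joint_torque': array([ 1.61502194e-03, -5.01959109e+01, -3.57233405e+01,  7.26657710e-02,
        1.81822793e-02,  9.81625448e-06]), 'ee_pos': array([ 0.24774638, -0.62790428,  0.23874504]), 'tool_rot': array([ 3.08622188e+00,  5.86826122e-01, -7.74121917e-06]), 'ft_force': array([-0.05045861, -0.28854457,  0.36992058]), 'moment': array([-0.01909294,  0.04093049,  0.02274957]), 'gripper_force': 0.0, 'gripper_width': 0.08818537312591002}
```

Run:
```python
import cv2
a=cv2.imread('pics/top0.png')[70:270,100:370]; cv2.imwrite('pics/topc.png',cv2.resize(a,None,fx=2.96,fy=2.96,interpolation=cv2.INTER_CUBIC))
```

```text
(no output)
```

View pics/topc.png

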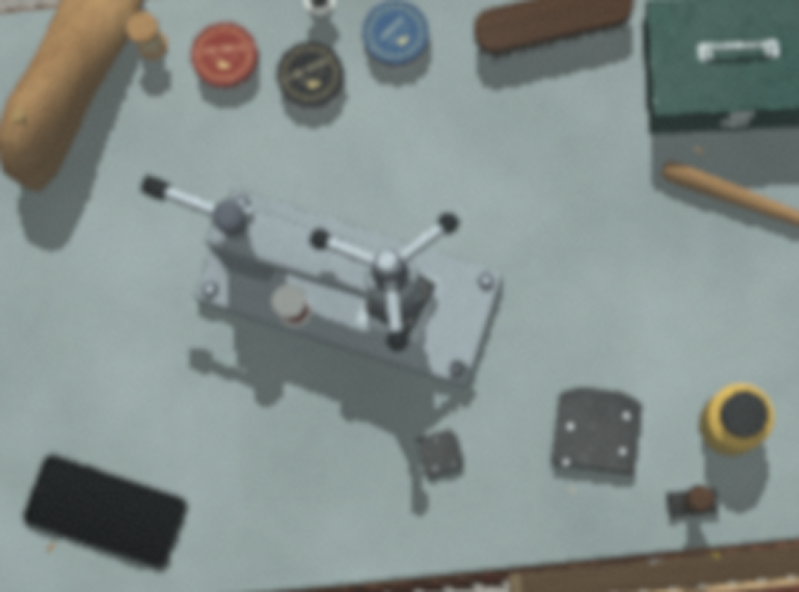

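View pics/scene0.png

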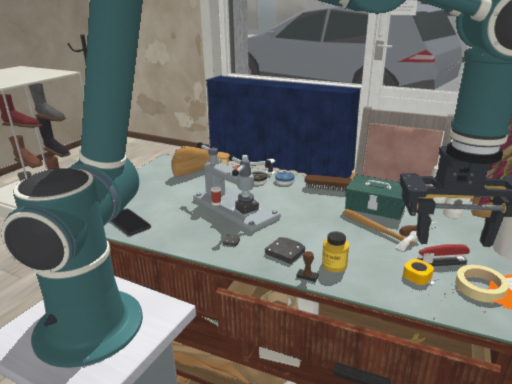

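The top crop shows the press with its hub at crop (389,265) and knobs at (449,222), (319,239) and (396,340). The lever boss is at (230,216) and the lever's sleeve at (153,187). The scene view agrees. Next I'll compute positions.

Run:
```python
from h import *
p=optics.camera('top')
f=lambda x,y,z:ray(p,(y/2.96+70,x/2.96+100),z)[:2]
K=[f(449,222,.165),f(319,239,.165),f(396,340,.165)]
hub=np.mean(K,0);print('cam',np.array(p['extrinsics'])[:3,3].round(3),'hub',hub.round(4),'hubtop',f(389,263,.19).round(4))
for k in K: d=k-hub;print(k.round(4),np.hypot(*d).round(4),np.degrees(np.arctan2(d[1],d[0])).round(1))
L=f(230,216,.175);e=f(153,187,.165);print('piv',L.round(4),'dist',np.hypot(*(L-hub)).round(4),'psi',np.degrees(np.arctan2(*(L-hub)[::-1])).round(1),'end',e.round(4),np.hypot(*(e-L)).round(4),np.degrees(np.arctan2(*(e-L)[::-1])).round(1))
s=monitor.sense();print(R.from_rotvec(s['tool_rot']).as_matrix().round(3), s['clock'])
```

```text
cam [ 0.26  -0.139  1.422] hub [ 0.5539 -0.0612] hubtop [ 0.5513 -0.0637]
[ 0.5927 -0.1161] 0.0672 -54.7
[ 0.5809 -0.0006] 0.0664 66.0
[ 0.488 -0.067] 0.0661 -175.0
piv [0.6017 0.0767] dist 0.146 psi 70.9 end [0.6334 0.1474] 0.0775 65.9
[[ 0.93   0.367 -0.   ]
 [ 0.367 -0.93  -0.   ]
 [-0.     0.    -1.   ]] 0.85
```

```bash
python3 -m handwheel '[0,0,0.375,0.48,-0.458,0,1, 0,0,0.375,0.48,-0.458,0,1, 0,0,0.375,0.48,-0.458,0,1, 0,0,0.375,0.48,-0.458,0,1, 0,0,0.375,0.48,-0.458,0,1, 0,0,0.375,0.48,-0.458,0,1, 0,0,0.375,0.48,-0.458,0,1, 0,0,0.375,0.48,-0.458,0,1, 0,0,0.375,0.48,-0.458,0,1, 0,0,0.375,0.48,-0.458,0,1, 0,0,0.375,0.48,-0.458,0,1, 0,0,0.375,0.48,-0.458,0,1, 0,0,0.375,0.48,-0.458,0,1, 0,0,0.375,0.48,-0.458,0,1, 0,0,0.375,0.48,-0.458,0,1, 0,0,0.375,0.48,-0.458,0,1, 0,0,0.375,0.48,-0.458,0,1, 0,0,0.375,0.48,-0.458,0,1, 0,0,0.375,0.48,-0.458,0,1, 0,0,0.375,0.48,-0.458,0,1]'
python3 - <<'E'
from h import *
s=monitor.sense();p=optics.camera('wrist');save(p,'w1.png')
T=np.eye(4);T[:3,:3]=R.from_rotvec(s['tool_rot']).as_matrix();T[:3,3]=s['ee_pos'];E=T@np.array(p['hand_eye']);np.save('E1.npy',E)
print(s['clock'],s['ee_pos'].round(4),T[:3,:3].round(3),E.round(3).tolist(),[p[k] for k in('fx','fy','cx','cy')])
for q in ['wheel_hub','wheel_knob','lever_pivot','lever_end']:
    for r in models.trace(p,q)[:4]: print(q,round(r['p'],2),np.round(r['point']),ray(p,r['point'],.165,E).round(3))
E
```

```text
clock: 2.52
ee_pos: [0.5257, -0.0268, 0.2387]
tool_rot: [3.141, -0.001, -0.001]
ft_force: [1.1, -0.9, 0.6]
gripper_width: 0.0003
gripper_force: 0.0
2.5167 [ 0.5257 -0.0268  0.2387] [[ 1.    -0.    -0.   ]
 [-0.    -1.    -0.001]
 [-0.     0.001 -1.   ]] [[-0.001, 0.959, 0.282, 0.598], [-1.0, -0.001, -0.0, -0.026], [0.0, -0.282, 0.959, 0.385], [0.0, 0.0, 0.0, 1.0]] [329.268657066434, 329.268657066434, 253.86924688533392, 197.17872760137405]
wheel_hub 0.68 [145. 308.] [ 0.569 -0.062  0.165]
wheel_knob 0.67 [144. 307.] [ 0.57  -0.062  0.165]
lever_pivot 0.95 [80. 73.] [0.61  0.088 0.165]
lever_end 0.83 [75. 72.] [0.613 0.088 0.165]
lever_end 0.75 [294. 493.] [ 0.456 -0.209  0.165]
```

View pics/w1.png

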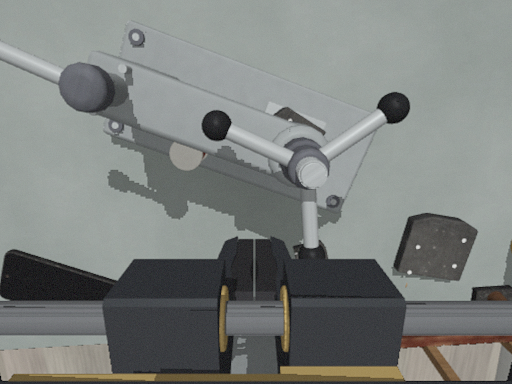

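The wrist view shows knobs at (col,row) (217,125), (394,107) and (312,253), and the lever boss at (86,87). The fingertips at (254,245) are over free space between the two arms.

Run:
```python
from h import *
E=np.load('E1.npy');p=dict(fx=329.27,fy=329.27,cx=253.87,cy=197.18)
f=lambda x,y,z:ray(p,(y,x),z,E)[:2]
K=np.array([f(217,125,.165),f(394,107,.165),f(312,253,.165)]);h=K.mean(0)
d=K-h;print(h.round(4),np.hypot(*d.T).round(4),np.degrees(np.arctan2(d[:,1],d[:,0])).round(1),'spindletop',f(313,172,.195).round(4))
L=f(86,87,.175);r=f(0,46,.165);print(L.round(4),np.hypot(*(L-h)).round(4),np.degrees(np.arctan2(*(L-h)[::-1])).round(1),np.degrees(np.arctan2(*(r-L)[::-1])).round(1))
h=np.array([.5545,-.0615]) 
for a in range(126,-171,-12): print(a,((h+.046*np.array([np.cos(np.radians(a)),np.sin(np.radians(a))]))-[.5257,-.0268]).round(3)*[1,-1])
```

```text
[ 0.5554 -0.0625] [0.0662 0.0663 0.0655] [  66.   -54.8 -174.5] spindletop [ 0.5573 -0.061 ]
[0.6057 0.0756] 0.147 70.0 65.8
126 [ 0.002 -0.003]
114 [ 0.01  -0.007]
102 [ 0.019 -0.01 ]
90 [ 0.029 -0.011]
78 [ 0.038 -0.01 ]
66 [ 0.048 -0.007]
54 [ 0.056 -0.003]
42 [0.063 0.004]
30 [0.069 0.012]
18 [0.073 0.02 ]
6 [0.075 0.03 ]
-6 [0.075 0.04 ]
-18 [0.073 0.049]
-30 [0.069 0.058]
-42 [0.063 0.065]
-54 [0.056 0.072]
-66 [0.048 0.077]
-78 [0.038 0.08 ]
-90 [0.029 0.081]
-102 [0.019 0.08 ]
-114 [0.01  0.077]
-126 [0.002 0.072]
-138 [-0.005  0.065]
-150 [-0.011  0.058]
-162 [-0.015  0.049]
```

```bash
python3 -m handwheel '[0,0,0,0.002,-0.003,0.03,1, 0,0,0,0.002,-0.003,0.06,1, 0,0,0,0.002,-0.003,0.089,1, 0,0,0,0.002,-0.003,0.089,1, 0,0,0,0.006,-0.005,0.089,1, 0,0,0,0.010,-0.007,0.089,1, 0,0,0,0.015,-0.009,0.089,1, 0,0,0,0.019,-0.010,0.089,1, 0,0,0,0.024,-0.011,0.089,1, 0,0,0,0.029,-0.011,0.089,1, 0,0,0,0.034,-0.011,0.089,1, 0,0,0,0.038,-0.010,0.089,1, 0,0,0,0.043,-0.009,0.089,1, 0,0,0,0.048,-0.007,0.089,1, 0,0,0,0.052,-0.005,0.089,1, 0,0,0,0.056,-0.003,0.089,1, 0,0,0,0.060,0.0,0.089,1, 0,0,0,0.063,0.004,0.089,1, 0,0,0,0.066,0.008,0.089,1, 0,0,0,0.069,0.012,0.089,1]'
python3 - <<'E'
from h import *
p=optics.camera('top')
a=p['image'][110:230,150:290,::-1]; cv2.imwrite('pics/t2.png',cv2.resize(a,None,fx=4,fy=4,interpolation=cv2.INTER_CUBIC))
E
```

```text
clock: 4.43
ee_pos: [0.5958, -0.0379, 0.1498]
tool_rot: [-3.141, -0.001, -0.001]
ft_force: [-1.5, 2.0, 0.4]
gripper_width: 0.0006
gripper_force: 1.3
```

View pics/t2.png

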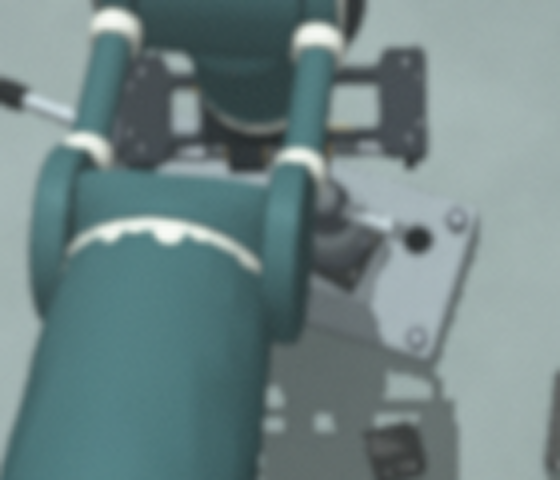

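The handle turns with about 2.5 N, and the knob arm at (415,238) has moved clockwise. I'll continue round.

```bash
python3 -m handwheel '[0,0,0,0.002,0.004,0,1, 0,0,0,0.004,0.009,0,1, 0,0,0,0.005,0.013,0,1, 0,0,0,0.006,0.018,0,1, 0,0,0,0.006,0.023,0,1, 0,0,0,0.006,0.028,0,1, 0,0,0,0.005,0.033,0,1, 0,0,0,0.004,0.037,0,1, 0,0,0,0.002,0.042,0,1, 0,0,0,0,0.046,0,1, 0,0,0,-0.003,0.050,0,1, 0,0,0,-0.006,0.054,0,1, 0,0,0,-0.009,0.057,0,1, 0,0,0,-0.013,0.060,0,1, 0,0,0,-0.017,0.063,0,1, 0,0,0,-0.021,0.065,0,1, 0,0,0,-0.026,0.067,0,1, 0,0,0,-0.030,0.068,0,1, 0,0,0,-0.030,0.068,0,1]'
```

```text
clock: 6.07
ee_pos: [0.5651, -0.106, 0.15]
tool_rot: [3.141, 0.001, 0.002]
ft_force: [2.4, 1.4, -0.5]
gripper_width: 0.0007
gripper_force: 1.3
```

```bash
python3 -m handwheel '[0,0,0,-0.0024,0.0004,0,1, 0,0,0,-0.0048,0.0007,0,1, 0,0,0,-0.0072,0.0009,0,1, 0,0,0,-0.0096,0.001,0,1, 0,0,0,-0.0096,0.001,0,1]'; python3 -m handwheel '[0,0,0,-0.0024,0,0,1, 0,0,0,-0.0048,-0.0003,0,1, 0,0,0,-0.0048,-0.0003,0,1]'; python3 -m handwheel '[0,0,0,-0.0024,-0.0003,0,1, 0,0,0,-0.0048,-0.0007,0,1, 0,0,0,-0.0048,-0.0007,0,1]'
```

```text
clock: 6.48
ee_pos: [0.5564, -0.1071, 0.1503]
tool_rot: [3.141, 0.001, 0.004]
ft_force: [4.5, 0.4, -0.3]
gripper_width: 0.0004
gripper_force: 1.8
clock: 6.73
ee_pos: [0.5516, -0.1069, 0.1504]
tool_rot: [3.141, 0.001, 0.004]
ft_force: [4.7, 0.3, 0.8]
gripper_width: 0.0004
gripper_force: 1.8
clock: 6.98
ee_pos: [0.5467, -0.1063, 0.1503]
tool_rot: [3.14, 0.001, 0.003]
ft_force: [4.8, 0.1, 0.3]
gripper_width: 0.0002
gripper_force: 1.9
```

```bash
python3 -m handwheel '[0,0,0,-0.0024,-0.0006,0,1, 0,0,0,-0.0046,-0.0013,0,1, 0,0,0,-0.0046,-0.0013,0,1]'
```

```text
clock: 7.23
ee_pos: [0.5419, -0.105, 0.1502]
tool_rot: [3.14, 0.002, 0.002]
ft_force: [5.3, -0.4, 0.7]
gripper_width: 0.0005
gripper_force: 2.0
```

```bash
python3 -m handwheel '[0,0,0,-0.0022,-0.0008,0,1, 0,0,0,-0.0045,-0.0017,0,1, 0,0,0,-0.0045,-0.0017,0,1]'
```

```text
clock: 7.48
ee_pos: [0.5372, -0.1032, 0.1501]
tool_rot: [3.141, 0.002, 0.001]
ft_force: [5.7, -0.9, 1.6]
gripper_width: 0.0006
gripper_force: 1.9
```

```bash
python3 -m handwheel '[0,0,0,-0.0022,-0.0011,0,1, 0,0,0,-0.0043,-0.0022,0,1, 0,0,0,-0.0043,-0.0022,0,1]'
```

```text
clock: 7.73
ee_pos: [0.5327, -0.101, 0.15]
tool_rot: [3.141, 0.002, 0.001]
ft_force: [3.7, -1.9, 1.4]
gripper_width: 0.0004
gripper_force: 1.8
```

```bash
python3 -m handwheel '[0,0,0,-0.002,-0.0013,0,1, 0,0,0,-0.004,-0.0026,0,1, 0,0,0,-0.004,-0.0026,0,1]'
```

```text
clock: 7.98
ee_pos: [0.5285, -0.0983, 0.1498]
tool_rot: [3.141, 0.002, -0.0]
ft_force: [4.0, -1.8, 2.0]
gripper_width: 0.0003
gripper_force: 1.8
```

```bash
python3 -m handwheel '[0,0,0,-0.0019,-0.0015,0,1, 0,0,0,-0.0038,-0.003,0,1, 0,0,0,-0.0038,-0.003,0,1]'
```

```text
clock: 8.23
ee_pos: [0.5279, -0.0974, 0.1505]
tool_rot: [3.136, 0.002, 0.011]
ft_force: [12.3, -9.6, -5.3]
gripper_width: 0.0005
gripper_force: 6.2
```

```bash
python3 -m handwheel '[0,0,0,-0.0017,-0.0017,0,1, 0,0,0,-0.0034,-0.0034,0,1, 0,0,0,-0.0034,-0.0034,0,1]'
```

```text
clock: 8.48
ee_pos: [0.5273, -0.0971, 0.151]
tool_rot: [3.13, 0.003, 0.022]
ft_force: [18.6, -19.1, -10.6]
gripper_width: 0.0003
gripper_force: 11.9
```

The force rose to about 27 N, so the handle is at the stop. I'll back off, lift and move above the lever's start side, then look.

```bash
python3 -m handwheel '[0,0,0,0.007,0.006,0,1, 0,0,0,0.014,0.010,0,1, 0,0,0,0.018,0.011,0,1, 0,0,0,0.018,0.011,0,1, 0,0,0,0.018,0.011,-0.04,1, 0,0,0,0.018,0.011,-0.08,1, 0,0,0,0.018,0.011,-0.09,1, 0,0,0,0.018,0.011,-0.09,1, 0,0,0,0.067,-0.24,-0.09,1, 0,0,0,0.067,-0.24,-0.09,1, 0,0,0,0.067,-0.24,-0.09,1, 0,0,0,0.067,-0.24,-0.09,1, 0,0,0,0.067,-0.24,-0.09,1, 0,0,0,0.067,-0.24,-0.09,1, 0,0,0,0.067,-0.24,-0.09,1, 0,0,0,0.067,-0.24,-0.09,1, 0,0,0,0.067,-0.24,-0.09,1, 0,0,0,0.067,-0.24,-0.09,1]'
python3 - <<'E'
from h import *
s=monitor.sense();p=optics.camera('wrist');save(p,'w2.png')
T=np.eye(4);T[:3,:3]=R.from_rotvec(s['tool_rot']).as_matrix();T[:3,3]=s['ee_pos'];E=T@np.array(p['hand_eye']);np.save('E2.npy',E)
E
```

```text
clock: 9.98
ee_pos: [0.5872, 0.1472, 0.2383]
tool_rot: [3.14, 0.0, -0.004]
ft_force: [-0.7, 0.2, 0.6]
gripper_width: 0.0004
gripper_force: 0.0
```

View pics/w2.png

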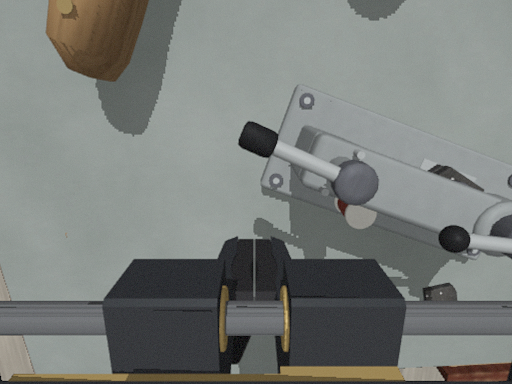

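The wrist view shows the lever sleeve at (258,139), the boss at (356,183) and one wheel knob at (455,238).

Run:
```python
from h import *
E=np.load('E2.npy');p=dict(fx=329.27,fy=329.27,cx=253.87,cy=197.18)
f=lambda x,y,z:ray(p,(y,x),z,E)[:2]
h=np.array([.555,-.062]);k=f(455,238,.165);print('knob',k.round(4),np.degrees(np.arctan2(*(k-h)[::-1])))
L=f(356,183,.175);e=f(258,139,.165);print(L.round(4),e.round(4),np.hypot(*(e-L)),np.degrees(np.arctan2(*(e-L)[::-1])))
L=(L+h+.15*np.array([np.cos(np.radians(70.5)),np.sin(np.radians(70.5))]))/2;print('L',L)
s0=np.array([.5873,.1477])
for a in range(112,-8,-6): print(a,((L+.055*np.array([np.cos(np.radians(a)),np.sin(np.radians(a))])-s0)*[1,-1]).round(4))
```

```text
knob [0.5635 0.0023] 82.4528010193101
[0.6071 0.0808] [0.6346 0.1451] 0.06998101871474606 66.82715937469935
L [0.60606721 0.08008078]
112 [-0.0018  0.0166]
106 [0.0036 0.0147]
100 [0.0092 0.0135]
94 [0.0149 0.0128]
88 [0.0207 0.0127]
82 [0.0264 0.0132]
76 [0.0321 0.0143]
70 [0.0376 0.0159]
64 [0.0429 0.0182]
58 [0.0479 0.021 ]
52 [0.0526 0.0243]
46 [0.057  0.0281]
40 [0.0609 0.0323]
34 [0.0644 0.0369]
28 [0.0673 0.0418]
22 [0.0698 0.047 ]
16 [0.0716 0.0525]
10 [0.0729 0.0581]
4 [0.0736 0.0638]
-2 [0.0737 0.0695]
```

The knob sits at 82.5°, and the zero it implies lines up with the press's x axis, so the wheel is at 4.5. Now the lever.

```bash
python3 -m handwheel '[0,0,0,-0.002,0.0166,0.0,1, 0,0,0,-0.002,0.0166,0.04,1, 0,0,0,-0.002,0.0166,0.08,1, 0,0,0,-0.002,0.0166,0.0885,1, 0,0,0,-0.002,0.0166,0.0885,1, 0,0,0,0.0036,0.0147,0.0885,1, 0,0,0,0.009,0.0135,0.0885,1, 0,0,0,0.015,0.013,0.0885,1, 0,0,0,0.0207,0.0127,0.0885,1, 0,0,0,0.0264,0.0132,0.0885,1, 0,0,0,0.032,0.0143,0.0885,1, 0,0,0,0.0376,0.016,0.0885,1, 0,0,0,0.043,0.018,0.0885,1, 0,0,0,0.048,0.021,0.0885,1, 0,0,0,0.0526,0.0243,0.0885,1, 0,0,0,0.057,0.028,0.0885,1, 0,0,0,0.061,0.0323,0.0885,1, 0,0,0,0.0644,0.037,0.0885,1, 0,0,0,0.0673,0.042,0.0885,1, 0,0,0,0.0673,0.042,0.0885,1]'
```

```text
clock: 11.7
ee_pos: [0.6545, 0.1049, 0.1508]
tool_rot: [3.14, -0.0, -0.006]
ft_force: [-6.2, -1.5, 1.5]
gripper_width: 0.0004
gripper_force: 3.2
```

```bash
python3 -m handwheel '[0,0,0,-0.0045,0,0,1, 0,0,0,-0.0045,0.0022,0,1, 0,0,0,-0.0035,0.0046,0,1, 0,0,0,-0.0022,0.007,0,1, 0,0,0,-0.0022,0.007,0,1]'
```

```text
clock: 12.12
ee_pos: [0.6538, 0.0993, 0.1514]
tool_rot: [-3.142, -0.001, -0.001]
ft_force: [-0.8, 0.2, 0.5]
gripper_width: 0.0001
gripper_force: 0.4
```

Run:
```python
from h import *
p=optics.camera('wrist');save(p,'w3.png')
```

```text
(no output)
```

View pics/w3.png

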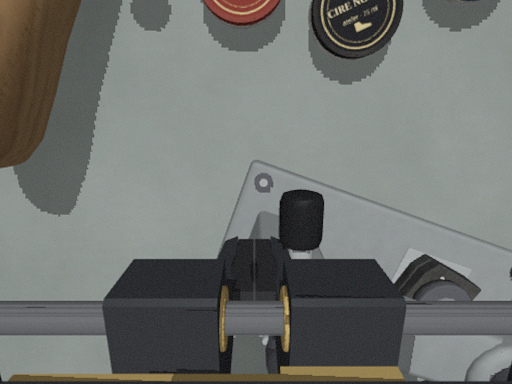

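The lever at (301,219) now points straight ahead at about 0°, with the fingers on its left side. I'll continue in small steps.

```bash
python3 -m handwheel '[0,0,0,0.001,0.0025,0,1, 0,0,0,0.0017,0.005,0,1, 0,0,0,0.0017,0.005,0,1]'
```

```text
clock: 12.42
ee_pos: [0.6552, 0.0945, 0.1513]
tool_rot: [-3.141, -0.001, -0.0]
ft_force: [-1.4, 1.9, 1.7]
gripper_width: 0.0007
gripper_force: 1.1
```

```bash
python3 -m handwheel '[0,0,0,0.0005,0.0025,0,1, 0,0,0,0.001,0.005,0,1, 0,0,0,0.001,0.005,0,1]'
```

```text
clock: 12.67
ee_pos: [0.6562, 0.0893, 0.1512]
tool_rot: [3.141, 0.001, 0.0]
ft_force: [-0.6, 3.0, -0.4]
gripper_width: 0.0007
gripper_force: 1.1
```

```bash
python3 -m handwheel '[0,0,0,0,0.0025,0,1, 0,0,0,0,0.005,0,1, 0,0,0,0,0.005,0,1]'
```

```text
clock: 12.92
ee_pos: [0.6562, 0.0843, 0.1512]
tool_rot: [-3.142, -0.001, -0.0]
ft_force: [-1.9, 3.1, -0.1]
gripper_width: 0.0003
gripper_force: 1.3
```

```bash
python3 -m handwheel '[0,0,0,-0.0005,0.0025,0,1, 0,0,0,-0.0005,0.003,0,1]'
```

```text
clock: 13.08
ee_pos: [0.656, 0.0837, 0.1513]
tool_rot: [-3.137, 0.0, -0.002]
ft_force: [-0.1, 10.0, -1.8]
gripper_width: 0.0005
gripper_force: 5.1
```

```bash
python3 -m handwheel '[0,0,0,-0.0005,0.0025,0,1, 0,0,0,-0.0005,0.003,0,1]'
```

```text
clock: 13.25
ee_pos: [0.6559, 0.0834, 0.1515]
tool_rot: [-3.133, 0.001, -0.004]
ft_force: [0.5, 18.4, -1.6]
gripper_width: 0.0004
gripper_force: 8.8
```

```bash
python3 -m handwheel '[0,0,0,-0.0005,0.0015,0,1, 0,0,0,-0.0005,0.003,0,1]'
```

```text
clock: 13.42
ee_pos: [0.6557, 0.083, 0.1515]
tool_rot: [-3.129, 0.001, -0.005]
ft_force: [3.1, 28.9, -2.8]
gripper_width: 0.0004
gripper_force: 13.4
```

The lever is at its stop. I'll withdraw, lift and check.

```bash
python3 -m handwheel '[0,0,0,0.001,-0.008,0,1, 0,0,0,0.001,-0.018,0,1, 0,0,0,0.001,-0.028,0,1, 0,0,0,0.001,-0.028,0,1, 0,0,0,0.001,-0.028,-0.04,1, 0,0,0,0.001,-0.028,-0.08,1, 0,0,0,0.001,-0.028,-0.1,1, 0,0,0,-0.03,-0.01,-0.13,1, 0,0,0,-0.06,0.02,-0.15,1, 0,0,0,-0.09,0.05,-0.15,1, 0,0,0,-0.12,0.07,-0.15,1, 0,0,0,-0.14,0.07,-0.15,1, 0,0,0,-0.14,0.07,-0.15,1, 0,0,0,-0.14,0.07,-0.15,1]'
python3 - <<'E'
from h import *
s=monitor.sense();p=optics.camera('wrist');save(p,'w4.png')
T=np.eye(4);T[:3,:3]=R.from_rotvec(s['tool_rot']).as_matrix();T[:3,3]=s['ee_pos'];E=T@np.array(p['hand_eye']);np.save('E4.npy',E)
E
```

```text
clock: 14.58
ee_pos: [0.514, 0.0044, 0.3019]
tool_rot: [3.141, -0.001, 0.003]
ft_force: [-0.4, 0.8, -0.5]
gripper_width: 0.0007
gripper_force: 0.0
```

View pics/w4.png

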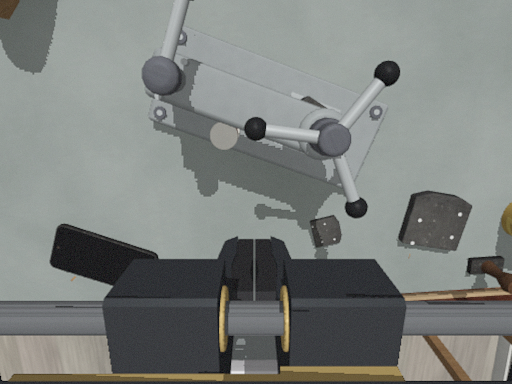

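The image shows the lever from (161,75) to (180,5), square to the press, and wheel knobs at (255,128), (387,72) and (356,207). I'll check the angles.

Run:
```python
from h import *
E=np.load('E4.npy');p=dict(fx=329.27,fy=329.27,cx=253.87,cy=197.18)
f=lambda x,y,z:ray(p,(y,x),z,E)[:2]
K=np.array([f(255,128,.165),f(387,72,.165),f(356,207,.165)]);h=K.mean(0);d=K-h
print(h,np.hypot(*d.T),np.degrees(np.arctan2(d[:,1],d[:,0])))
L=f(161,75,.175);e=f(181,5,.165);print('lever',np.degrees(np.arctan2(*(e-L)[::-1])),'press y',np.degrees(np.arctan2(*(L-h)[::-1])))
```

```text
[ 0.55526129 -0.06208007] [0.06664177 0.06679215 0.06671046] [  82.49743558  -37.50913909 -157.61771119]
lever -18.131322749166475 press y 70.20224549281183
```

```bash
python3 -c "
from rig import workorder;print(workorder.job_done())"
```

```text
the job is handed in; nothing more can be done
None
```

I pushed the three-armed handle clockwise to its stop, then the locking lever to its stop, and handed the job in at about 14.6 s; the heel pieces looked undisturbed, but I did not measure them or the loose things around the press.

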